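# Pack the last finds box and bolt down the transit case

## Task

Pack the finds case for transport: set the last small finds box, the one lying on the bench, squarely on top of the two like it in the case without dropping it, and let it go. Then swing the lid down onto the case and fasten it: push the captive tee-bar bolt down against its spring, keep pushing while you turn it clockwise until its thread catches, and screw it fully home. Leave the larger carton, the pot and the bottles where they are.

Things in the scene. Friction and masses are not known exactly. Their poses are not given: they have to be found in the camera images.
- case: open plywood transit case fixed on the bench, 240 (its x) x 180 (its y) x 125 mm high, walls 9, floor 12 mm; origin at the centre of its underside. The lid is hinged along the +y rim. Finds boxes stand in the -x half; foam with a jar, 105 mm high, fills the +x half. Inside the middle of the -y wall a wooden bolt block (x -22 to 22, y -81 to -38 mm, flush with the rim) holds the bolt's nut.
- lid_hinge (a point): middle of the lid's hinge line: on the case at x = 0, y = +90, z = 125 mm; the line runs along the case's x, and the lid's underside lies in it
- lid (a joint): angle of the plywood lid (240 x 180 x 12 mm, 0.35 kg), rad: 0 shut on the rim, 1.57 upright, 1.9 the stop. It starts open, standing on the case's +y side, tilted outwards. A stiff friction hinge (0.5 N m) holds it wherever it is left: push it all the way down. Shut, its top is 137.5 mm above the bench.
- nut_mouth (a point): where the bolt enters the nut in the bolt block: case x = 0, y = -60, z = 122 mm. The nut catches the thread at only one place in the turn, which cannot be seen and differs each time.
- bolt (a joint): how far the bolt is down, m: 0 up on its spring (4 N there, 7 N down), 0.016 home, a stop. Lid shut: free to about 0.0045, there the thread rests on the nut; at one place in the turn it drops into the nut, to 0.011 or more; 250 to 300 degrees clockwise from above then draw it to 0.016, where it jams. Let go early, it springs up to where the thread holds it. Light to turn until tight.
- knob: the bolt's black tee-bar knob on the lid, 150 mm from the hinge line: round skirt, 64 mm diameter, 6 thick, with a bar on it 72 long (along its x), 10 wide, 16 high, and an 18 mm hub, 17 high. Origin on the axis on the skirt's upper face, z away from the lid; lid shut and bolt up: 23 mm above the lid's top. Press on the skirt beside the bar, turn by pushing the bar round or gripping it.
- box_last: the last finds box, on the bench to the right: closed grey-board box, 80 (x) x 60 (y) x 34 mm high, about 0.2 kg; origin at the centre of its underside
- box_mid: upper one of the two equal finds boxes already stacked in the case, 80 x 60 x 34 mm; origin at the centre of its underside. The last box goes on top of it, long sides along long sides.
- box_low: lower one of the two, on the case's floor, same size and origin; both are loose
- carton: another closed grey-board box, larger: 105 x 80 x 60 mm, on the bench to the right; not part of the job, leave it
- pot: half-restored pot, 134 mm high, 120 mm wide, on a white foam rest 35 mm high at the left back; origin at its underside; leave it
- glue_bottle: white glue bottle, 36 mm diameter, 95 mm high, standing on the bench at the left front; leave it
- solvent_bottle: amber bottle, 60 mm diameter, 170 mm high, at the right back; leave it
Mind the look-alikes: they are no part of the job. Leave any purple or yellow look-alike of the box_last alone.

How it is judged (in metres and radians):
On the way, in this order (a step that is already met when the one before it is completed fails the run):
1. the last box lies squarely on the column in the case, let go (horizontal distance between box_last and box_mid below 0.007 m and angle between the x axis of box_last and the x axis of box_mid, either way round below 0.12 rad and z of box_last in the frame of box_mid between 0.031 and 0.037 m and contact force between box_last and the fingers below 0.2 N), for 0.2 s.
2. the lid is shut on the case (value of joint lid below 0.03 rad), for 0.2 s.
At the end, for the whole second after the job is handed in: The bolt is screwed home to within 1.5 mm of its 16 mm and stays there when let go, the lid is shut (within 0.03 rad), and in the case the three boxes stand one on another, each within 7 mm and 7 degrees of the one below, at rest (value of joint bolt above 0.0145 m and value of joint lid below 0.03 rad and horizontal distance between box_last and box_mid below 0.007 m and angle between the x axis of box_last and the x axis of box_mid, either way round below 0.12 rad and z of box_last in the frame of box_mid between 0.031 and 0.037 m and horizontal distance between box_mid and box_low below 0.007 m and angle between the x axis of box_mid and the x axis of box_low, either way round below 0.12 rad and z of box_mid in the frame of box_low above 0.031 m and linear speed of box_last below 0.02 m/s); the robot touches nothing.
It fails at once if the last box is dropped (faster than 0.5 m/s while not held) (linear speed of box_last above 0.5 m/s and contact force between box_last and the fingers below 0.05 N).
It fails at once if the carton is moved more than 30 mm (distance of carton from where it was at the start of the episode above 0.03 m).
It fails at once if the pot is moved more than 20 mm (distance of pot from where it was at the start of the episode above 0.02 m).
It fails at once if a bottle is moved more than 30 mm (distance of any of glue_bottle, solvent_bottle from where it was at the start of the episode above 0.03 m).
It also fails if it takes over 72 s, if anything falls off the work surface, if the arm or the gripper's body presses on something with over 40 N, if the wrist force passes 120 N, or if a joint passes its speed limit or range.

## Robot

A 6-joint arm with a two-finger parallel gripper is mounted at the origin on the work surface. World frame = base frame: x ahead of the robot, y to its left, z up, the work surface at z = 0. Lengths are in m, angles in degrees, forces in N, time in s.
With the tool pointing down it reaches from about 0.3 to 0.75 m from the base axis. Payload 8.5 kg.
Tool frame: the origin (TCP) lies at the very end of the fingers, on their centre line; the grasp point (between the pads) lies 19 mm behind it; z points along the fingers, y is the line along which they close (so a half turn about z gives the same grasp; the last joint's range is limited). The gripper opens to 85 mm and grips with 20 to 120 N. Pads are 22 mm wide; open, the fingers measure 114 mm over their backs; the gripper's body (76 mm by 85 mm) begins 54 mm behind the grasp point. The pads swing forward as they close: fully open they stand 13 mm farther back than shut.
Start: joints at [60.086, 21.807, 74.336, -0, 83.858, -12.336], TCP at [0.166, 0.524, 0.231] pointing down, gripper open.
Joint ranges: [-178.18, 178.18], [-50.72, 133.34], [12.68, 142.11], [-81.47, 261.47], [9.98, 163.14], [-165.26, 165.26]. Speed limits (degrees/s): [136.94, 136.94, 180, 180, 180, 180].

## Interface

Orientations are given as a 3x3 rotation matrix whose columns are the frame's x, y, z axes.
In Python, from rig import env, imaging gives the robot as it stands. The module is installed in compiled form; this text tells all that it offers.
- The arm moves only by the tool arm_command, never from a script. Its arguments are lists of equal length, an entry for each row: "turn": the turn, a rotation vector about the tool's x, y, z in units of 5 degrees (1.0 is 5 degrees), a list of three; "xyz": the shift along the tool's x, y, z in units of 50 mm (1.0 is 50 mm), a list of three; "claw": the finger opening in mm, from 0 to 85.4. A call has 1 to 12 rows; each row shifts and turns the commanded pose from where the row before left it, along the tool's axes as they then stand; what a row does not reach is not made up. A row lasts 1/10 s, in which the tool goes at most 50 mm and 8.59 degrees, less where a joint would pass 70% of its speed; a pose out of reach is approached as far as the arm can. A call is refused whole if a number of a shift passes 1 or a number of a turn 1, either way. A call with a gripper value outside its range is refused whole. The fingers move at their own pace and stop on an object; "squeeze" is the grip in N (left out, the last holds). Time passes only in rows, so rows that do not move let the fingers close. It gives the time, the measured TCP pose, the force, the opening and the grip force at its end, in the units of the state.
- env.observe(): the state, without advancing time (a new reading comes with each control period).
- imaging.get_image(name): name is "side" or "top" or "wrist"; returns (picture, depth): 480x640x3 uint8, blue, green, red; 480x640 float32, m along the optical axis (not along the pixel's ray), 0 where there is no reading.
- imaging.camera_info(name): a dict with "camera_matrix" (3x3 intrinsics, pixels), "k1" (the pictures are not rectified: a ray, as slopes to the right and down, at radius r is drawn at 1 + k1 r^2 times it, then the intrinsics apply), "rvec" (rotation vector, rad) and "tvec" (3), from world to camera coordinates, as OpenCV has them. Camera axes: x right, y down, z forward; pixel columns grow to the right and rows downward; lengths in m; the calibration is good to about 2 mm. A picture is of the moment at which its call begins: read the wrist's pose just before it. camera_info takes no time and is no camera call; for the wrist camera it gives the pose at the moment of the call.
- env.close_job(): hands the job in; it is judged then, once.
The state is a dict: "time_s": time; "q": joint angles; "qvel": joint speeds; "joint_efforts": joint torques, N m; "position": TCP position; "tool_rot": TCP orientation; "ft_force": force on the tool from outside, world axes, zero at the start; "wrist_torque": the same for the moment, N m; "grip_width": finger opening in m; "gripper_force": force on a finger pad.
Only numpy, scipy, OpenCV 4.12 (cv2) and the standard library are available. Lean on these libraries where they do the work, as an engineer would, in place of code of your own. Each camera call takes 0.05 s, during which the arm holds its last target. There are 200 camera calls.

## Working session

There is one attempt and no reset: what is moved stays moved. The work goes in short steps, Python scripts to look and compute and a tool call to move; the robot and the scene stay as the last step left them, time stands still between calls to the robot, and variables do not carry over. Pictures are saved under pics/ and viewed, at most 10 in all, crops included, and the job is handed in when it is done.

Besides the shell and the picture viewer there is one more tool, called after "Request:" as name(argument=value, ...) on one line, values as JSON. arm_command: Moves the arm, as the interface text tells. Its arguments: {"type":"object","properties":{"turn":{"type":"array"},"xyz":{"type":"array"},"claw":{"type":"array"},"squeeze":{"type":"number"}},"required":["turn","xyz","claw"]}

```bash
mkdir -p pics; cat > h.py <<'E'
import numpy as np, cv2
from rig import env, imaging
from scipy.spatial.transform import Rotation as R
def grab(n,fn=None):
    i=imaging.camera_info(n); p,d=imaging.get_image(n)
    if fn: cv2.imwrite('pics/'+fn,p)
    np.savez('%s.npz'%n,p=p,d=d,K=i['camera_matrix'],k1=i['k1'],r=i['rvec'],t=i['tvec'])
    return p,d
class C:
    def __init__(s,n):
        f=np.load('%s.npz'%n); s.p=f['p'];s.d=f['d'];s.K=f['K'];s.k1=float(f['k1']);s.Rm=cv2.Rodrigues(f['r'])[0];s.t=f['t'].ravel()
        s.dist=np.array([s.k1,0,0,0,0.])
    def ray(s,uv):
        n=cv2.undistortPoints(np.float64(uv).reshape(-1,1,2),s.K,s.dist).reshape(-1,2)
        return np.c_[n,np.ones(len(n))]
    def depth(s,uv,w=2):
        uv=np.float64(uv).reshape(-1,2);o=[]
        for (u,v),r in zip(uv,s.ray(uv)):
            a=s.d[int(v)-w:int(v)+w+1,int(u)-w:int(u)+w+1];z=np.median(a[a>0]) if (a>0).any() else np.nan
            o.append(s.Rm.T@(r*z-s.t))
        return np.array(o)
    def plane(s,uv,z):
        c=-s.Rm.T@s.t; D=s.ray(uv)@s.Rm
        return c+D*((z-c[2])/D[:,2])[:,None]
    def cloud(s):
        v,u=np.mgrid[0:480,0:640]; r=s.ray(np.c_[u.ravel(),v.ravel()])
        return ((r*s.d.ravel()[:,None]-s.t)@s.Rm).reshape(480,640,3)
    def proj(s,X):
        return cv2.projectPoints(np.float64(X).reshape(-1,3),cv2.Rodrigues(s.Rm)[0],s.t,s.K,s.dist)[0].reshape(-1,2)
E
python3 - <<'E'
from h import *
grab('top','top0.png');grab('side','side0.png')
o=env.observe();print(o['time_s'],o['position'],o['tool_rot'],o['grip_width'],o['ft_force'])
for n in('top','side'):
    c=C(n);print(n,-c.Rm.T@c.t,c.K[0,0],c.Rm.round(2).tolist())
E
```

```text
0.1 [0.16597831 0.52408875 0.23077117] [[-9.53317205e-01  3.01970060e-01 -6.24265253e-04]
 [ 3.01970601e-01  9.53316560e-01 -1.13717304e-03]
 [ 2.51730190e-04 -1.27259638e-03 -9.99999159e-01]] 0.08550920614112117 [-0.06458888  0.07442131  0.25258539]
top [0.42749399 0.00401281 1.23198244] 448.6011286370333 [[-0.02, -1.0, -0.02], [-1.0, 0.02, -0.08], [0.08, 0.02, -1.0]]
side [1.15825643 0.35633228 1.00762571] 490.2716814872896 [[-0.47, 0.88, 0.01], [0.68, 0.37, -0.63], [-0.55, -0.29, -0.78]]
```

View pics/top0.png

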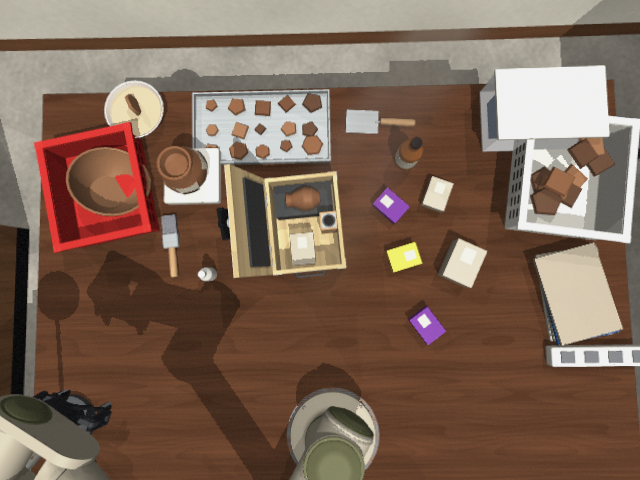

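View pics/side0.png

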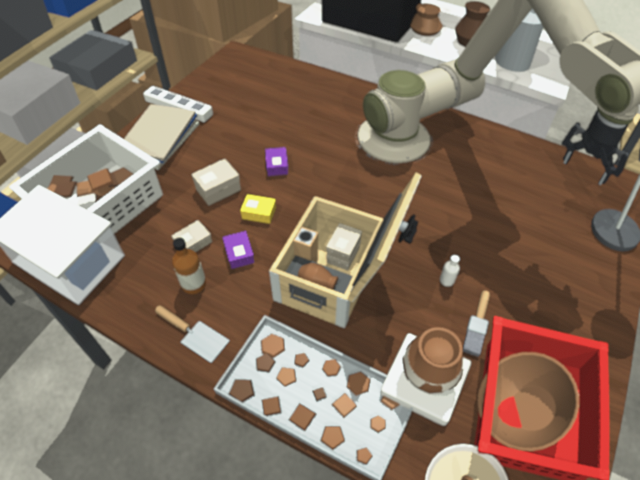

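```bash
python3 - <<'E'
from h import *
c=C('top');P=c.cloud()
a=cv2.resize(c.p[150:300,370:500],(520,600),interpolation=cv2.INTER_CUBIC)
b=cv2.resize(c.p[155:285,215:355],None,fx=4,fy=4,interpolation=cv2.INTER_CUBIC)[:600,:560]
a=cv2.resize(a,(350,404)); b=cv2.resize(b,(435,404))
cv2.imwrite('pics/crop0.png',np.hstack([a,b]))
def rect(n,box,z0,z1,ref=None):
    u0,v0,u1,v1=box; m=np.zeros((480,640),bool);m[v0:v1,u0:u1]=1
    m&=(P[...,2]>z0)&(P[...,2]<z1); X=P[m]
    r=cv2.minAreaRect(np.float32(X[:,:2]*1000));print(n,m.sum(),'z',np.median(X[:,2]).round(4),r)
rect('small',(415,170,460,215),.026,.05)
rect('big',(435,232,495,295),.05,.08)
rect('purp1',(370,180,412,225),.02,.05); rect('yel',(380,235,430,280),.02,.06);rect('purp2',(400,300,450,350),.02,.06)
rect('mid',(285,228,320,268),.07,.095)
rect('rim',(262,165,350,280),.115,.135)
print('depth pts', c.depth([(303,245),(328,220),(340,180),(340,260),(275,180),(255,220),(232,220),(305,198),(437,193)]).round(4))
print('table',c.depth([(430,150),(350,330)]).round(4))
E
```

```text
small 680 z 0.034 ((636.43896484375, -292.7742614746094), (60.38584899902344, 80.49888610839844), 68.90885162353516)
big 1327 z 0.0597 ((446.1522521972656, -349.7515869140625), (83.30280303955078, 106.19080352783203), 64.3863525390625)
purp1 708 z 0.0342 ((606.5248413085938, -168.16610717773438), (80.75508880615234, 63.09857940673828), 47.08180236816406)
yel 684 z 0.034 ((465.78680419921875, -198.194580078125), (59.713890075683594, 80.22425079345703), 15.9603910446167)
purp2 730 z 0.0338 ((284.040283203125, -252.88763427734375), (81.6549301147461, 60.05701446533203), 35.6630859375)
mid 726 z 0.0805 ((490.8599548339844, 69.21522521972656), (79.9353256225586, 59.747371673583984), 3.9009809494018555)
rim 1793 z 0.125 ((553.9354248046875, 64.48814392089844), (245.30364990234375, 190.0063018798828), 4.514819622039795)
depth pts [[ 0.5004  0.0669  0.0813]
 [ 0.5588  0.0014  0.1228]
 [ 0.6843 -0.0345  0.0008]
 [ 0.4608 -0.028   0.0522]
 [ 0.6624  0.1321  0.1237]
 [ 0.552   0.1692  0.2106]
 [ 0.5424  0.2035  0.2975]
 [ 0.6177  0.0584  0.109 ]
 [ 0.6356 -0.2925  0.035 ]]
table [[ 7.629e-01 -2.864e-01  0.000e+00]
 [ 2.726e-01 -5.210e-02  1.000e-04]]
```

View pics/crop0.png

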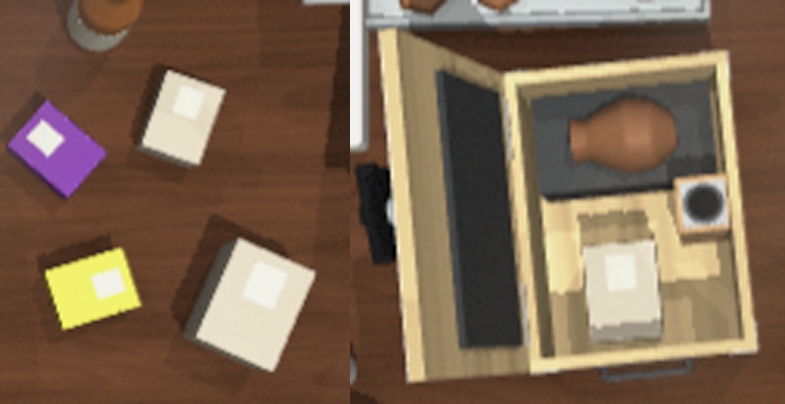

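Top picture: the small grey box at (437,193) measures 80x60x34 mm, so it is box_last. The grey box at (463,262) measures 105x80x60 mm and is the carton. Purple (391,205), purple (427,325) and yellow (404,257) are the look-alikes. The crop confirms this. The case is at (300,222) with its lid tilted left and the knob outside at (223,222).

Request:
arm_command(turn=[[0,0,0],[0,0,0],[0,0,0],[0,0,0],[0,0,0],[0,0,0],[0,0,0],[0,0,0],[0,0,0],[0,0,0],[0,0,0],[0,0,0]], xyz=[[0,0,-1],[0,0,-1],[0,0,-1],[-0.73,-0.67,0],[-0.73,-0.67,0],[-0.73,-0.67,0],[-0.73,-0.67,0],[-0.73,-0.67,0],[-0.73,-0.67,0],[-0.73,-0.67,0],[-0.73,-0.67,0],[-0.73,-0.67,0]], claw=[85,85,85,85,85,85,85,85,85,85,85,85])

```text
time_s: 1.3
position: [0.3886, 0.1357, 0.3812]
tool_rot: [[-0.953, 0.302, -0.0], [0.302, 0.953, 0.0], [0.0, 0.0, -1.0]]
ft_force: [0.6, 1.7, -0.6]
grip_width: 0.0846
gripper_force: 0.0
```

Request:
arm_command(turn=[[0,0,0],[0,0,0],[0,0,0],[0,0,0],[0,0,0],[0,0,0],[0,0,0],[0,0,0],[0,0,0],[0,0,0],[0,0,0.7],[0,0,0]], xyz=[[-0.73,-0.67,0],[-0.73,-0.67,0],[-0.73,-0.67,0],[-0.73,-0.67,0],[-0.73,-0.67,0],[-0.73,-0.67,0],[-0.73,-0.67,0],[-0.73,-0.67,0],[-0.73,-0.67,0],[-0.73,-0.67,0],[0,0,1],[0,0,1]], claw=[85,85,85,85,85,85,85,85,85,85,85,85])

```text
time_s: 2.5
position: [0.6371, -0.2948, 0.2796]
tool_rot: [[-0.932, 0.363, 0.004], [0.363, 0.932, -0.003], [-0.005, -0.001, -1.0]]
ft_force: [2.3, -1.0, -1.5]
grip_width: 0.0847
gripper_force: 0.0
```

```bash
cat >> h.py <<'E'
def st():
    o=env.observe();p=o['position'];M=np.array(o['tool_rot'])
    print('t %.2f'%o['time_s'],'pos',np.round(p,4),'yaw %.2f'%np.degrees(np.arctan2(M[1,1],M[0,1])),'tz',M[:,2].round(4),'w %.4f'%o['grip_width'],'F',np.round(o['ft_force'],1),'T',np.round(o['wrist_torque'],2),'q',np.round(o['q'],0)); return np.array(p),M
def delta(X,yaw=None):
    o=env.observe();p=np.array(o['position']);M=np.array(o['tool_rot']);print('shift units',(M.T@(np.array(X)-p)/.05).round(3),end=' ')
    if yaw is not None: print('turnz units',round((np.degrees(np.arctan2(M[1,1],M[0,1]))-yaw)/5,3))
E
python3 - <<'E'
from h import *
st();delta([.6364,-.2928,.1],68.9)
grab('wrist','w1.png');c=C('wrist');P=c.cloud();m=(P[...,2]>.027)&(P[...,2]<.042)&(abs(P[...,0]-.636)<.07)&(abs(P[...,1]+.293)<.07)
print(c.proj([.6364,-.2928,.034]))
n,l,s,ce=cv2.connectedComponentsWithStats(m.astype('uint8'))
k=1+s[1:,4].argmax();X=P[l==k];print(s[k],np.median(X[:,2]),cv2.minAreaRect(np.float32(X[:,:2]*1000)))
E
```

```text
t 2.50 pos [ 0.6371 -0.2948  0.2796] yaw 68.74 tz [ 0.0042 -0.0028 -1.    ] w 0.0847 F [ 2.3 -1.  -1.5] T [-0.07 -0.   -0.01] q [ -34.   37.   39.    0.  103. -103.]
shift units [0.046 0.036 3.592] turnz units -0.033
[[322.12177138 181.45522618]]
[ 288  140   61   80 4754] 0.03366897276128001 ((634.80078125, -296.4179382324219), (60.111305236816406, 80.76313018798828), 68.90276336669922)
```

View pics/w1.png

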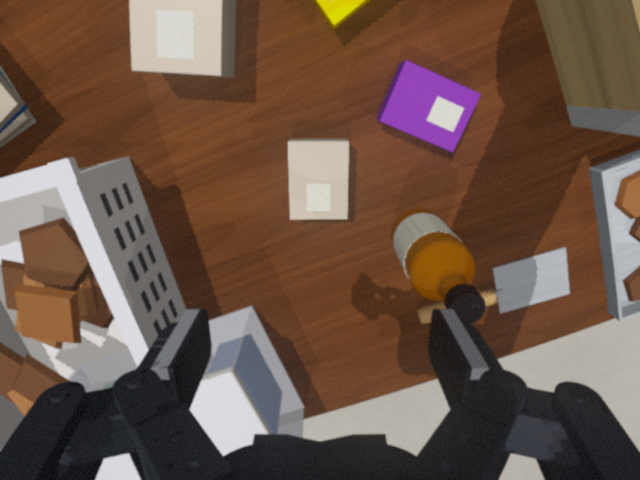

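The box sits centred at (320,180) between the fingers, aligned with the gripper. The amber bottle is clear of the right finger.

Request:
arm_command(turn=[[0,0,0],[0,0,0],[0,0,0],[0,0,0],[0,0,0],[0,0,0],[0,0,0],[0,0,0],[0,0,0],[0,0,0],[0,0,0],[0,0,0]], xyz=[[0,0,1],[0,0,1],[0,0,1],[0,0,1],[0,0,0.8],[0,0,0.5],[0,0,0.15],[0,0,0],[0,0,0],[0,0,0],[0,0,0],[0,0,0]], claw=[85,85,85,85,85,85,85,50,50,50,50,50], squeeze=35)

```text
time_s: 3.75
position: [0.6361, -0.2927, 0.0114]
tool_rot: [[-0.933, 0.36, 0.004], [0.36, 0.933, -0.003], [-0.004, -0.001, -1.0]]
ft_force: [0.4, -0.0, 6.7]
grip_width: 0.0592
gripper_force: 41.2
```

```bash
python3 - <<'E'
from h import *
st()
E
```

```text
t 3.75 pos [ 0.6361 -0.2927  0.0114] yaw 68.93 tz [ 0.0038 -0.0027 -1.    ] w 0.0592 F [ 0.4 -0.   6.7] T [-0.16  0.03  0.04] q [ -34.   48.   63.   -0.   69. -103.]
```

Request:
arm_command(turn=[[0,0,0],[0,0,-1],[0,0,-1],[0,0,-1],[0,0,-1],[0,0,-1],[0,0,0]], xyz=[[0,0,-0.2],[0,0,-0.7],[0,0,-1],[0,0,-1],[0,0,-1],[0,0,-0.7],[0,0,-0.2]], claw=[50,50,50,50,50,50,50])

```text
time_s: 4.45
position: [0.6355, -0.292, 0.2546]
tool_rot: [[-0.998, -0.07, 0.007], [-0.07, 0.998, -0.004], [-0.007, -0.005, -1.0]]
ft_force: [-1.2, -0.8, -2.5]
grip_width: 0.0591
gripper_force: 40.3
```

Request:
arm_command(turn=[[0,0,0],[0,0,0],[0,0,0],[0,0,0],[0,0,0],[0,0,0],[0,0,0],[0,0,0],[0,0,0],[0,0,0],[0,0,0],[0,0,0]], xyz=[[0.15,0.4,0],[0.25,0.8,0],[0.3,0.93,0],[0.3,0.93,0],[0.3,0.93,0],[0.3,0.93,0],[0.3,0.93,0],[0.25,0.75,0],[0.15,0.5,0],[0.1,0.3,0],[0,0,0],[0,0,0]], claw=[50,50,50,50,50,50,50,50,50,50,50,50])

```text
time_s: 5.65
position: [0.4901, 0.0685, 0.2484]
tool_rot: [[-0.998, -0.068, -0.001], [-0.068, 0.998, -0.0], [0.001, -0.0, -1.0]]
ft_force: [0.7, -0.0, -2.1]
grip_width: 0.0592
gripper_force: 40.2
```

```bash
python3 - <<'E'
from h import *
st();delta([.4909,.0692,.125],93.9)
grab('wrist');grab('side')
a=C('wrist').p[:420]; cv2.imwrite('pics/w2.png',a)
c=C('wrist');P=c.cloud();m=(P[...,2]>.115)&(P[...,2]<.135)
print(m.sum())
# wall edges -y rim & -x rim outer
X=P[m];e=np.array([np.cos(np.radians(4.5)),np.sin(np.radians(4.5))]);f=np.array([-e[1],e[0]])
q=(X[:,:2]-[.554,.0645]);a=q@e;b=q@f
print(np.percentile(a,[.5,99.5]),np.percentile(b,[.5,99.5]))
E
```

```text
t 5.65 pos [0.4901 0.0685 0.2484] yaw 93.88 tz [-7.e-04 -3.e-04 -1.e+00] w 0.0592 F [ 0.7 -0.  -2.1] T [-0.03 -0.06 -0.01] q [  -6.   16.   81.   -0.   84. -100.]
shift units [-0.019  0.013  2.468] turnz units -0.003
13559
[-0.12237718  0.16253335] [-0.30062928  0.08670881]
```

View pics/w2.png

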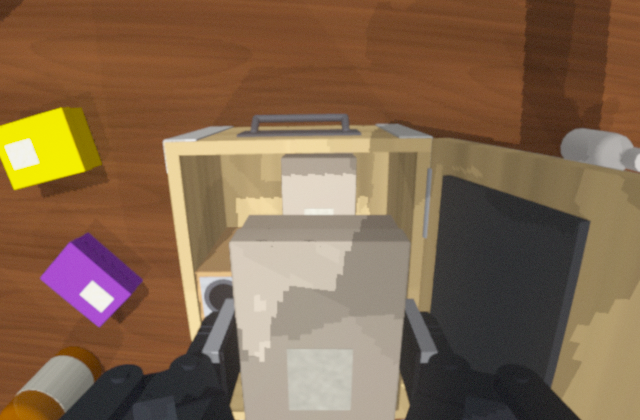

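The wrist picture shows the held box centred over the column, with the column's end visible at (318,190) and the walls clear on both sides.

Request:
arm_command(turn=[[0,0,0],[0,0,0],[0,0,0],[0,0,0],[0,0,0],[0,0,0],[0,0,0],[0,0,0]], xyz=[[-0.02,0.01,0.4],[0,0,0.7],[0,0,0.7],[0,0,0.6],[0,0,0.4],[0,0,0.15],[0,0,0.06],[0,0,0]], claw=[50,50,50,50,50,50,50,50])

```text
time_s: 6.55
position: [0.4915, 0.0692, 0.0988]
tool_rot: [[-0.998, -0.068, 0.001], [-0.068, 0.998, -0.0], [-0.001, -0.0, -1.0]]
ft_force: [-0.6, -0.2, -1.7]
grip_width: 0.0592
gripper_force: 40.1
```

```bash
python3 - <<'E'
from h import *
st();delta([.4909,.0692,.0914],93.9)
E
```

```text
t 6.55 pos [0.4915 0.0692 0.0988] yaw 93.88 tz [ 8.e-04 -1.e-04 -1.e+00] w 0.0592 F [-0.6 -0.2 -1.7] T [-0.03 -0.01 -0.01] q [  -6.   25.   94.   -0.   61. -100.]
shift units [0.012 0.001 0.147] turnz units -0.003
```

Request:
arm_command(turn=[[0,0,0],[0,0,0],[0,0,0]], xyz=[[0,0,0.08],[0,0,0.05],[0,0,0.02]], claw=[50,50,50])

```text
time_s: 6.85
position: [0.4911, 0.0695, 0.0914]
tool_rot: [[-0.998, -0.069, 0.001], [-0.069, 0.998, -0.0], [-0.001, -0.0, -1.0]]
ft_force: [-4.0, 0.9, 11.6]
grip_width: 0.0593
gripper_force: 41.7
```

Request:
arm_command(turn=[[0,0,0],[0,0,0],[0,0,0],[0,0,0],[0,0,0],[0,0,0]], xyz=[[0,0,-0.01],[0,0,0],[0,0,0],[0,0,0],[0,0,-0.1],[0,0,-0.4]], claw=[60,66,74,80,80,80])

```text
time_s: 7.45
position: [0.4901, 0.0696, 0.1156]
tool_rot: [[-0.998, -0.068, -0.004], [-0.068, 0.998, 0.0], [0.004, 0.001, -1.0]]
ft_force: [-0.2, -0.8, 0.6]
grip_width: 0.08
gripper_force: 0.0
```

Request:
arm_command(turn=[[0,0,0],[0,0,0],[0,0,0],[0,0,0],[0,0,0]], xyz=[[0,0,-0.8],[0,0,-1],[0,0,-1],[0,0,-1],[0,0,-0.5]], claw=[80,80,80,80,80])

```text
time_s: 7.95
position: [0.4911, 0.0696, 0.3362]
tool_rot: [[-0.998, -0.069, 0.007], [-0.069, 0.998, -0.001], [-0.007, -0.001, -1.0]]
ft_force: [0.3, -0.9, -0.4]
grip_width: 0.0803
gripper_force: 0.0
```

```bash
python3 - <<'E'
from h import *
st()
grab('wrist');grab('side')
c=C('wrist');P=c.cloud()
cv2.imwrite('pics/w3.png',c.p)
for z0,z1 in((.107,.12),(.118,.132)):
    m=(P[...,2]>z0)&(P[...,2]<z1)&(abs(P[...,0]-.491)<(.06 if z0<.11 else .3))&(abs(P[...,1]-.069)<(.05 if z0<.11 else .12))
    n,l,s,ce=cv2.connectedComponentsWithStats(m.astype('uint8'));k=1+s[1:,4].argmax();X=P[l==k]
    print(s[k],np.median(X[:,2]),cv2.minAreaRect(np.float32(X[:,:2]*1000)))
E
```

```text
t 7.95 pos [0.4911 0.0696 0.3362] yaw 93.93 tz [ 6.8e-03 -7.0e-04 -1.0e+00] w 0.0803 F [ 0.3 -0.9 -0.4] T [ 0.02 -0.02 -0.01] q [  -6.   13.   70.   -0.   97. -100.]
[ 287  144   66   84 5229] 0.11365889537876869 ((490.7908935546875, 68.72087097167969), (80.25782012939453, 60.30939483642578), 3.880502700805664)
[  199   123   224   235 11133] 0.12448017908406762 ((553.1094970703125, 64.4207763671875), (243.36203002929688, 196.7707977294922), 4.481216907501221)
```

View pics/w3.png

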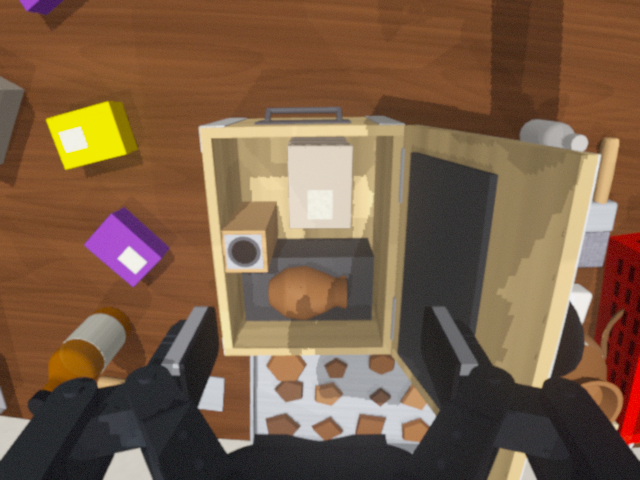

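The last box lies squarely on the column at (320,185), measured at (0.4908, 0.0687), 3.9 degrees, top at 114 mm. The nut mouth is at about (244,250).

```bash
python3 - <<'E'
from h import *
w=C('wrist');t=C('top')
print('nut',w.plane([(244,250)],.125),t.plane([(328,220)],.125))
# case outer corners on rim (wrist: 203,127 / 226,353 ; )
print('corners',w.plane([(202,128),(223,355),(405,123)],.125).round(4))
e=np.array([np.cos(np.radians(4.5)),np.sin(np.radians(4.5))]);f=np.array([-e[1],e[0]])
for c in(w,t):
    P=c.cloud(); q=P[...,:2]-[.554,.0645]; a=q@e;b=q@f
    m=(abs(a)<.11)&(b>.08)&(b<.2)&(P[...,2]>.14)&(P[...,2]<.32)
    X=np.c_[b[m],P[...,2][m]];print(len(X),'max z',np.percentile(X[:,1],99),'b there',np.median(X[X[:,1]>np.percentile(X[:,1],98)][:,0]), np.polyfit(X[:,1],X[:,0],1), 'a range',np.percentile(a[m],[1,99]))
P=t.cloud();m=np.zeros((480,640),bool);m[140:200,155:215]=1;m&=(P[...,2]>.06)&(P[...,2]<.19);X=P[m];print('pot',X.min(0),X.max(0))
E
```

```text
nut [[ 0.55482727 -0.00068944  0.125     ]] [[0.55854087 0.00142427 0.125     ]]
corners [[ 0.4412 -0.0387  0.125 ]
 [ 0.6804 -0.0238  0.125 ]
 [ 0.425   0.1391  0.125 ]]
36202 max z 0.2981651976565425 b there 0.13372575801850706 [0.38528414 0.02297075] a range [-0.10885138  0.09576471]
3960 max z 0.30059535814430877 b there 0.13648301365090026 [0.40497439 0.02175064] a range [-0.10756231  0.10755937]
pot [0.63889394 0.31014858 0.06437022] [0.75684195 0.43035435 0.17473557]
```

Request:
arm_command(turn=[[0,0,0],[0,0,0],[0,0,0],[0,0,0],[0,0,0],[0,0,0],[0,0,0],[0,0,0],[0,0,0]], xyz=[[0,0.4,-0.3],[0,0.9,0],[0,0.9,0],[0,0.9,0],[0,0.5,0],[0,0,0],[0,0,0.9],[0,0,0.8],[0,0,0]], claw=[0,0,0,0,0,0,0,0,0])

```text
time_s: 8.95
position: [0.4765, 0.2477, 0.2563]
tool_rot: [[-0.998, -0.068, -0.011], [-0.068, 0.998, -0.003], [0.011, -0.002, -1.0]]
ft_force: [-0.2, 0.3, 0.2]
grip_width: -0.0001
gripper_force: 0.0
```

```bash
cat >> h.py <<'E'
TH=np.radians(4.4);CE=np.array([.5533,.060]);E_=np.array([np.cos(TH),np.sin(TH)]);F_=np.array([-E_[1],E_[0]])
def ab():
    p=np.array(env.observe()['position']);q=p[:2]-CE;print('a,b,z',np.round([q@E_,q@F_,p[2]],4))
E
python3 - <<'E'
from h import *
st();ab()
E
```

```text
t 8.95 pos [0.4765 0.2477 0.2563] yaw 93.88 tz [-0.011  -0.0032 -0.9999] w -0.0001 F [-0.2  0.3  0.2] T [-0.01  0.04  0.03] q [ 15.  20.  73.  -0.  88. -79.]
a,b,z [-0.0622  0.193   0.2563]
```

Request:
arm_command(turn=[[0,0,0],[0,0,0],[0,0,0],[0,0,0],[0,0,0],[0,0,0],[0,0,0],[0,0,0],[0,0,0]], xyz=[[0,-0.38,-0.1],[0,-0.38,0],[0,-0.38,0],[0,-0.38,0],[0,-0.5,0],[0,-0.47,0.13],[0,-0.47,0.13],[0,-0.4,0.28],[0,-0.4,0.28]], claw=[0,0,0,0,0,0,0,0,0])

```text
time_s: 9.85
position: [0.4926, 0.0602, 0.2275]
tool_rot: [[-0.998, -0.068, 0.004], [-0.068, 0.998, -0.0], [-0.004, -0.0, -1.0]]
ft_force: [1.2, 3.1, 0.7]
grip_width: -0.0003
gripper_force: 1.0
```

```bash
python3 - <<'E'
from h import *
st();ab()
E
```

```text
t 9.85 pos [0.4926 0.0602 0.2275] yaw 93.88 tz [ 4.5e-03 -1.0e-04 -1.0e+00] w -0.0003 F [1.2 3.1 0.7] T [ 0.39 -0.09  0.01] q [  -7.   16.   83.    0.   80. -101.]
a,b,z [-0.0606  0.0048  0.2275]
```

Request:
arm_command(turn=[[0,0,0],[0,0,0],[0,0,0],[0,0,0],[0,0,0],[0,0,0],[0,0,0]], xyz=[[0,-0.28,0.4],[0,-0.28,0.4],[0,-0.12,0.42],[0,-0.12,0.42],[0,0,0.15],[0,0,0.06],[0,0,0]], claw=[0,0,0,0,0,0,0])

```text
time_s: 10.55
position: [0.4946, 0.0202, 0.1373]
tool_rot: [[-0.998, -0.069, 0.003], [-0.069, 0.998, -0.004], [-0.003, -0.004, -1.0]]
ft_force: [-13.7, -5.8, 29.7]
grip_width: -0.0001
gripper_force: 14.9
```

```bash
python3 - <<'E'
from h import *
st();ab()
E
```

```text
t 10.55 pos [0.4946 0.0202 0.1373] yaw 93.93 tz [ 0.0028 -0.0037 -1.    ] w -0.0001 F [-13.7  -5.8  29.7] T [-1.02  2.38 -0.01] q [ -11.   22.   92.   -0.   66. -105.]
a,b,z [-0.0616 -0.0352  0.1373]
```

The lid is shut: z = 137.3 mm under 30 N. Next I back off and look at the knob.

Request:
arm_command(turn=[[0,0,0],[0,0,0],[0,0,0],[0,0,0],[0,0,0],[0,0,0],[0,0,0],[0,0,0]], xyz=[[0,0,-0.1],[0,0,-0.7],[0,0,-1],[0,0,-1],[-0.6,-0.25,-0.2],[-0.6,-0.25,0],[0,0,0],[0,0,0]], claw=[0,0,0,40,40,40,40,40])

```text
time_s: 11.35
position: [0.5559, 0.0007, 0.2837]
tool_rot: [[-0.998, -0.068, 0.0], [-0.068, 0.998, -0.0], [-0.0, -0.0, -1.0]]
ft_force: [-0.2, -0.6, 0.1]
grip_width: 0.0401
gripper_force: 0.0
```

```bash
python3 - <<'E'
from h import *
st();ab()
grab('wrist');grab('top')
a=C('wrist').p
cv2.imwrite('pics/w4.png',a)
for n in('wrist','top'):
    c=C(n);P=c.cloud();q=P[...,:2]-CE;A=q@E_;B=q@F_
    m=(abs(A)<.045)&(abs(B+.06)<.045)&(P[...,2]>.168)&(P[...,2]<.185)
    r=cv2.minAreaRect(np.float32(P[m][:,:2]*1000));print(n,m.sum(),np.median(P[m][:,2]),r)
    m=(abs(A)<.05)&(abs(B+.06)<.05)&(P[...,2]>.152)&(P[...,2]<.185)
    if m.sum()>5: print('skirt circle',cv2.minEnclosingCircle(np.float32(P[m][:,:2]*1000)),np.median(P[m][:,2]))
    m=(abs(A)<.11)&(B<.08)&(B>-.02)&(P[...,2]>.1)&(P[...,2]<.16)
    print('lid z',np.percentile(P[m][:,2],[5,50,95]))
E
```

```text
t 11.35 pos [0.5559 0.0007 0.2837] yaw 93.90 tz [ 4.e-04 -0.e+00 -1.e+00] w 0.0401 F [-0.2 -0.6  0.1] T [ 0.    0.01 -0.01] q [ -12.   21.   68.    0.   92. -106.]
a,b,z [-0.002  -0.0594  0.2837]
wrist 1686 0.1760915327460948 ((557.5158081054688, -1.4415168762207031), (17.39842987060547, 70.76679229736328), 87.98931884765625)
skirt circle ((557.333251953125, -2.02138090133667), 35.64168167114258) 0.16053148593351313
lid z [0.13603653 0.13722408 0.13858094]
top 41 0.17589399315998663 ((532.5174560546875, 4.335023403167725), (9.495034217834473, 21.419240951538086), 88.78083038330078)
skirt circle ((550.6924438476562, 0.4877831041812897), 30.115129470825195) 0.16150749704094278
lid z [0.1345552  0.13810012 0.14162111]
```

View pics/w4.png

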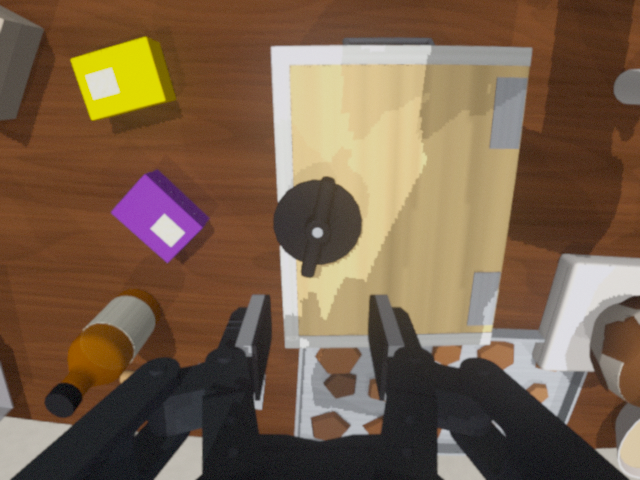

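The knob is at (318,222), its hub dot at (317,232), and the bar runs from (327,180) to (309,272).

```bash
python3 - <<'E'
from h import *
w=C('wrist')
X=w.plane([(327,180),(308,273)],.1765);d=X[1]-X[0];print(X.round(4),np.degrees(np.arctan2(d[1],d[0])),np.linalg.norm(d),X.mean(0))
print('hub',w.plane([(317,232)],.1775),'skirt',w.plane([(317.5,222)],.1605))
print(w.proj([[.5575,-.0015,.1775]]))
for X in ([.5575,-.001,.175],): delta(X,83)
E
```

```text
[[ 0.5225  0.0024  0.1765]
 [ 0.589  -0.006   0.1765]] -7.1853983120696965 0.06703739990946776 [ 0.55578563 -0.00175996  0.1765    ]
hub [[ 0.55799218 -0.00168189  0.1775    ]] skirt [[ 0.55641746 -0.0015386   0.1605    ]]
[[317.31933365 231.32481473]]
shift units [-0.041 -0.044  2.172] turnz units 2.185
```

Request:
arm_command(turn=[[0,0,1],[0,0,1],[0,0,0.2],[0,0,0],[0,0,0],[0,0,0],[0,0,0],[0,0,0],[0,0,0]], xyz=[[-0.02,-0.05,0],[0,0,0.8],[0,0,0.8],[0,0,0.5],[0,0,0.3],[0,0,0],[0,0,0],[0,0,0],[0,0,0]], claw=[40,40,40,40,40,40,8,8,8], squeeze=25)

```text
time_s: 12.35
position: [0.5573, -0.0009, 0.1644]
tool_rot: [[-0.992, 0.123, 0.003], [0.123, 0.992, 0.001], [-0.003, 0.001, -1.0]]
ft_force: [0.2, 5.0, 3.0]
grip_width: 0.0166
gripper_force: 24.4
```

```bash
python3 - <<'E'
from h import *
st();ab()
E
```

```text
t 12.35 pos [ 0.5573 -0.0009  0.1644] yaw 82.94 tz [ 2.6e-03  7.0e-04 -1.0e+00] w 0.0166 F [0.2 5.  3. ] T [ 0.79 -0.03 -0.01] q [-12.  26.  80.   0.  75. -95.]
a,b,z [-0.0006 -0.0611  0.1644]
```

Request:
arm_command(turn=[[0,0,-1],[0,0,-1],[0,0,-1],[0,0,-1],[0,0,-1],[0,0,-1],[0,0,-1],[0,0,-1],[0,0,-1],[0,0,-1],[0,0,-1],[0,0,-1]], xyz=[[0,0.02,0],[0,0,0],[0,0,0],[0,0,0],[0,0,0],[0,0,0],[0,0,0],[0,0,0],[0,0,0],[0,0,0],[0,0,0],[0,0,0]], claw=[8,8,8,8,8,8,8,8,8,8,8,8])

```text
time_s: 13.55
position: [0.5577, -0.0014, 0.1641]
tool_rot: [[-0.6, -0.8, 0.003], [-0.8, 0.6, -0.002], [-0.0, -0.003, -1.0]]
ft_force: [0.8, -2.0, 2.5]
grip_width: 0.0165
gripper_force: 24.4
```

Request:
arm_command(turn=[[0,0,0],[0,0,0],[0,0,0],[0,0,0]], xyz=[[0,0,0.06],[0,0,0.04],[0,0,0.04],[0,0,0]], claw=[8,8,8,8])

```text
time_s: 13.95
position: [0.5579, -0.0015, 0.1593]
tool_rot: [[-0.605, -0.796, 0.005], [-0.796, 0.605, -0.003], [-0.001, -0.006, -1.0]]
ft_force: [-5.9, -3.3, 25.6]
grip_width: 0.0166
gripper_force: 26.4
```

```bash
python3 - <<'E'
from h import *
st();ab()
E
```

```text
t 13.95 pos [ 0.5579 -0.0015  0.1593] yaw 142.78 tz [ 0.0051 -0.0028 -1.    ] w 0.0166 F [-5.9 -3.3 25.6] T [-0.57  1.17  0.04] q [ -12.   26.   80.   -0.   74. -155.]
a,b,z [-1.000e-04 -6.160e-02  1.593e-01]
```

Request:
arm_command(turn=[[0,0,1],[0,0,1],[0,0,1],[0,0,1],[0,0,1],[0,0,1]], xyz=[[0,0,0.01],[0,0,0],[0,0,0],[0,0,0],[0,0,0],[0,0,0]], claw=[8,8,8,8,8,8])

```text
time_s: 14.55
position: [0.5576, -0.0011, 0.1591]
tool_rot: [[-0.923, -0.384, 0.005], [-0.384, 0.923, -0.002], [-0.004, -0.004, -1.0]]
ft_force: [-8.7, -1.4, 26.2]
grip_width: 0.0164
gripper_force: 26.6
```

Request:
arm_command(turn=[[0,0,1],[0,0,1],[0,0,1],[0,0,1],[0,0,1],[0,0,1]], xyz=[[0,0,0],[0,0,0],[0,0,0],[0,0,0],[0,0,0],[0,0,0]], claw=[8,8,8,8,8,8])

```text
time_s: 15.15
position: [0.5576, -0.0007, 0.1591]
tool_rot: [[-0.992, 0.129, 0.005], [0.129, 0.992, -0.002], [-0.005, -0.001, -1.0]]
ft_force: [-9.7, 0.5, 30.7]
grip_width: 0.0166
gripper_force: 26.8
```

Request:
arm_command(turn=[[0,0,1],[0,0,1],[0,0,1],[0,0,1],[0,0,1],[0,0,1]], xyz=[[0,0,0],[0,0,0],[0,0,0],[0,0,0],[0,0,0],[0,0,0]], claw=[8,8,8,8,8,8])

```text
time_s: 15.75
position: [0.5577, -0.0003, 0.159]
tool_rot: [[-0.794, 0.607, 0.005], [0.607, 0.794, -0.001], [-0.004, 0.002, -1.0]]
ft_force: [-8.1, 2.3, 28.5]
grip_width: 0.0165
gripper_force: 26.6
```

Request:
arm_command(turn=[[0,0,1],[0,0,1],[0,0,1],[0,0,1],[0,0,1],[0,0,1]], xyz=[[0,0,0],[0,0,0],[0,0,0],[0,0,0],[0,0,0],[0,0,0]], claw=[8,8,8,8,8,8])

```text
time_s: 16.35
position: [0.5581, -0.0001, 0.159]
tool_rot: [[-0.384, 0.923, 0.006], [0.923, 0.384, -0.0], [-0.003, 0.006, -1.0]]
ft_force: [-4.5, 3.9, 26.1]
grip_width: 0.0167
gripper_force: 26.8
```

```bash
python3 - <<'E'
from h import *
st();ab()
E
```

```text
t 16.35 pos [ 5.581e-01 -1.000e-04  1.590e-01] yaw 22.60 tz [ 6.2e-03 -2.0e-04 -1.0e+00] w 0.0167 F [-4.5  3.9 26.1] T [ 0.61  0.83 -0.04] q [-12.  26.  80.   0.  74. -35.]
a,b,z [ 0.0002 -0.0602  0.159 ]
```

Request:
arm_command(turn=[[0,0,1],[0,0,1],[0,0,1],[0,0,1],[0,0,1],[0,0,1]], xyz=[[0,0,0],[0,0,0],[0,0,0],[0,0,0],[0,0,0],[0,0,0]], claw=[8,8,8,8,8,8])

```text
time_s: 16.95
position: [0.5585, -0.0001, 0.1589]
tool_rot: [[0.129, 0.992, 0.007], [0.992, -0.129, -0.0], [0.001, 0.007, -1.0]]
ft_force: [-3.1, 3.7, 24.0]
grip_width: 0.0166
gripper_force: 26.5
```

Request:
arm_command(turn=[[0,0,1],[0,0,1],[0,0,1],[0,0,1],[0,0,1],[0,0,1]], xyz=[[0,0,0],[0,0,0],[0,0,0],[0,0,0],[0,0,0],[0,0,0]], claw=[8,8,8,8,8,8])

```text
time_s: 17.55
position: [0.5589, -0.0002, 0.1589]
tool_rot: [[0.607, 0.794, 0.008], [0.794, -0.608, -0.0], [0.004, 0.007, -1.0]]
ft_force: [-0.5, 3.9, 22.5]
grip_width: 0.0161
gripper_force: 26.4
```

Request:
arm_command(turn=[[0,0,1],[0,0,1],[0,0,1],[0,0,1],[0,0,1],[0,0,1]], xyz=[[0,0,0],[0,0,0],[0,0,0],[0,0,0],[0,0,0],[0,0,0]], claw=[8,8,8,8,8,8])

```text
time_s: 18.15
position: [0.5587, -0.0006, 0.1566]
tool_rot: [[0.923, 0.384, 0.005], [0.384, -0.923, -0.001], [0.005, 0.003, -1.0]]
ft_force: [5.5, 0.2, 5.6]
grip_width: 0.0165
gripper_force: 24.9
```

It dropped between yaw -37 and -67, and the force fell to 5.6 N. I press further.

Request:
arm_command(turn=[[0,0,0],[0,0,0],[0,0,0]], xyz=[[0,0,0.06],[0,0,0.04],[0,0,0.02]], claw=[8,8,8])

```text
time_s: 18.45
position: [0.5588, -0.0006, 0.1504]
tool_rot: [[0.922, 0.387, 0.005], [0.387, -0.922, -0.0], [0.005, 0.002, -1.0]]
ft_force: [4.1, 0.2, 7.0]
grip_width: 0.0167
gripper_force: 25.0
```

Request:
arm_command(turn=[[0,0,0],[0,0,0]], xyz=[[0,0,0.03],[0,0,0]], claw=[8,8])

```text
time_s: 18.65
position: [0.5588, -0.0006, 0.1489]
tool_rot: [[0.922, 0.387, 0.005], [0.387, -0.922, -0.0], [0.005, 0.002, -1.0]]
ft_force: [4.5, 0.8, 5.0]
grip_width: 0.0167
gripper_force: 25.0
```

Request:
arm_command(turn=[[0,0,1],[0,0,1],[0,0,1],[0,0,1],[0,0,1],[0,0,1],[0,0,1],[0,0,1],[0,0,1],[0,0,1]], xyz=[[0,0,0.02],[0,0,0],[0,0,0],[0,0,0],[0,0,0],[0,0,0],[0,0,0],[0,0,0],[0,0,0],[0,0,0]], claw=[8,8,8,8,8,8,8,8,8,8])

```text
time_s: 19.65
position: [0.5587, -0.0011, 0.1482]
tool_rot: [[0.888, -0.461, 0.005], [-0.461, -0.888, -0.002], [0.005, -0.001, -1.0]]
ft_force: [4.0, -3.8, 7.4]
grip_width: 0.0166
gripper_force: 25.1
```

Request:
arm_command(turn=[[0,0,1],[0,0,1],[0,0,1],[0,0,1],[0,0,1],[0,0,1],[0,0,1],[0,0,1],[0,0,1],[0,0,1]], xyz=[[0,0,0],[0,0,0],[0,0,0],[0,0,0],[0,0,0],[0,0,0],[0,0,0],[0,0,0],[0,0,0],[0,0,0]], claw=[8,8,8,8,8,8,8,8,8,8])

```text
time_s: 20.65
position: [0.5582, -0.0014, 0.1482]
tool_rot: [[0.218, -0.976, 0.004], [-0.976, -0.218, -0.002], [0.003, -0.003, -1.0]]
ft_force: [0.7, -3.7, 8.7]
grip_width: 0.0169
gripper_force: 25.2
```

```bash
python3 - <<'E'
from h import *
st();ab()
E
```

```text
t 20.65 pos [ 0.5582 -0.0014  0.1482] yaw -167.44 tz [ 0.0038 -0.002  -1.    ] w 0.0169 F [ 0.7 -3.7  8.7] T [-0.6  -0.1   0.04] q [-12.  27.  81.  -0.  72. 155.]
a,b,z [ 1.000e-04 -6.160e-02  1.482e-01]
```

Request:
arm_command(turn=[[0,0,0],[0,0,0],[0,0,0],[0,0,0],[0,0,-1],[0,0,-1],[0,0,-1],[0,0,-1],[0,0,-1],[0,0,-1],[0,0,-1],[0,0,-1]], xyz=[[0,0,0],[0,0,0],[0,0,-0.5],[0,0,-0.5],[0,0,0],[0,0,0],[0,0,0],[0,0,0],[0,0,0],[0,0,0],[0,0,0],[0,0,0]], claw=[45,45,45,45,45,45,45,45,45,45,45,45])

```text
time_s: 21.85
position: [0.5566, -0.0004, 0.1962]
tool_rot: [[0.8, -0.6, -0.002], [-0.6, -0.8, 0.0], [-0.002, 0.001, -1.0]]
ft_force: [1.5, 0.1, -0.1]
grip_width: 0.0449
gripper_force: 0.0
```

Request:
arm_command(turn=[[0,0,-1],[0,0,-1],[0,0,-1],[0,0,-1],[0,0,-1],[0,0,-1],[0,0,-1],[0,0,-1],[0,0,-1],[0,0,-1],[0,0,-1],[0,0,-1]], xyz=[[0,0,0],[0,0,0],[0,0,0],[0,0,0],[0,0,0],[0,0,0],[0,0,0],[0,0,0],[0,0,0],[0,0,0],[0,0,0],[0,0,0]], claw=[45,45,45,45,45,45,45,45,45,45,45,45])

```text
time_s: 23.05
position: [0.5566, -0.0004, 0.1962]
tool_rot: [[0.92, 0.392, -0.002], [0.392, -0.92, 0.0], [-0.001, -0.001, -1.0]]
ft_force: [0.4, -0.3, -0.3]
grip_width: 0.0448
gripper_force: 0.0
```

Request:
arm_command(turn=[[0,0,-1],[0,0,-1],[0,0,-1],[0,0,-1],[0,0,-1],[0,0,-1],[0,0,-1],[0,0,-1],[0,0,-1],[0,0,-1],[0,0,-1],[0,0,-1]], xyz=[[0,0,0],[0,0,0],[0,0,0],[0,0,0],[0,0,0],[0,0,0],[0,0,0],[0,0,0],[0,0,0],[0,0,0],[0,0,0],[0,0,0]], claw=[45,45,45,45,45,45,45,45,45,45,45,45])

```text
time_s: 24.25
position: [0.5566, -0.0004, 0.1962]
tool_rot: [[0.12, 0.993, -0.002], [0.993, -0.12, 0.0], [0.0, -0.002, -1.0]]
ft_force: [-0.3, 0.0, -0.3]
grip_width: 0.0451
gripper_force: 0.0
```

```bash
python3 - <<'E'
from h import *
st();ab()
grab('wrist')
c=C('wrist');P=c.cloud();cv2.imwrite('pics/w5.png',c.p)
m=(np.hypot(P[...,0]-.5575,P[...,1]+.0012)<.04)&(P[...,2]>.14)&(P[...,2]<.185)
z=P[m][:,2];h,e=np.histogram(z,np.arange(.14,.186,.0025));print(list(zip(e.round(4),h)))
E
```

```text
t 24.25 pos [ 5.566e-01 -4.000e-04  1.962e-01] yaw -6.90 tz [-1.6e-03  5.0e-04 -1.0e+00] w 0.0451 F [-0.3  0.  -0.3] T [ 0.02 -0.03  0.06] q [-12.  24.  77.   0.  79.  -5.]
a,b,z [-0.0013 -0.0604  0.1962]
[(np.float64(0.14), np.int64(1)), (np.float64(0.1425), np.int64(46)), (np.float64(0.145), np.int64(2238)), (np.float64(0.1475), np.int64(5313)), (np.float64(0.15), np.int64(57)), (np.float64(0.1525), np.int64(94)), (np.float64(0.155), np.int64(90)), (np.float64(0.1575), np.int64(113)), (np.float64(0.16), np.int64(385)), (np.float64(0.1625), np.int64(2192)), (np.float64(0.165), np.int64(362)), (np.float64(0.1675), np.int64(0)), (np.float64(0.17), np.int64(0)), (np.float64(0.1725), np.int64(0)), (np.float64(0.175), np.int64(0)), (np.float64(0.1775), np.int64(0)), (np.float64(0.18), np.int64(0)), (np.float64(0.1825), np.int64(0))]
```

View pics/w5.png

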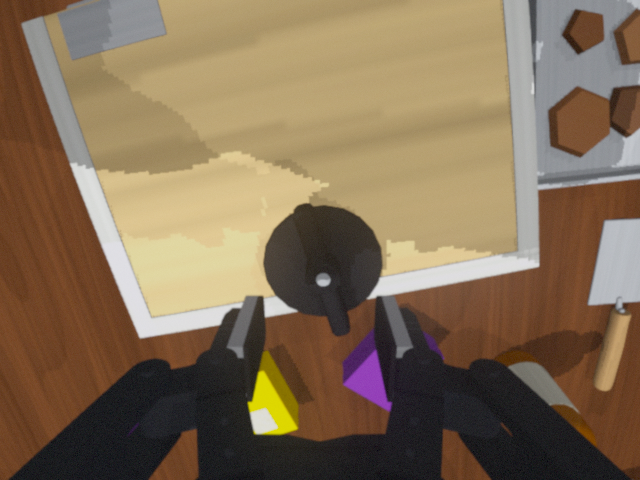

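The thread holds: the skirt is at 148 mm, so the bolt is about 12.5 mm down. The bar runs (303,210) to (342,330), 18 degrees off the fingers. I turn back 19 degrees and regrip.

Request:
arm_command(turn=[[0,0,-1],[0,0,-1],[0,0,-1],[0,0,-0.8],[0,0,0],[0,0,0],[0,0,0],[0,0,0],[0,0,0],[0,0,0],[0,0,0]], xyz=[[0,0,0],[0,0,0],[0,0,0],[0,0,0],[0.02,0.02,0.4],[0,0,0.3],[0,0,0.18],[0,0,0],[0,0,0],[0,0,0],[0,0,0.05]], claw=[45,45,45,45,45,45,45,8,8,8,8])

```text
time_s: 25.4
position: [0.5581, 0.0005, 0.1515]
tool_rot: [[-0.206, 0.978, 0.001], [0.978, 0.206, -0.001], [-0.001, 0.001, -1.0]]
ft_force: [-2.5, 0.5, 5.8]
grip_width: 0.0166
gripper_force: 25.1
```

```bash
python3 - <<'E'
from h import *
st();ab()
E
```

```text
t 25.40 pos [5.581e-01 5.000e-04 1.515e-01] yaw 11.91 tz [ 1.5e-03 -5.0e-04 -1.0e+00] w 0.0166 F [-2.5  0.5  5.8] T [ 0.03  0.48 -0.  ] q [-12.  27.  81.  -0.  73. -24.]
a,b,z [ 0.0002 -0.0597  0.1515]
```

Request:
arm_command(turn=[[0,0,1],[0,0,1],[0,0,1],[0,0,1],[0,0,1],[0,0,1],[0,0,1],[0,0,1],[0,0,1],[0,0,1],[0,0,1],[0,0,1]], xyz=[[-0.03,0,0.02],[0,0,0],[0,0,0.01],[0,0,0],[0,0,0.01],[0,0,0],[0,0,0],[0,0,0],[0,0,0],[0,0,0],[0,0,0],[0,0,0]], claw=[8,8,8,8,8,8,8,8,8,8,8,8])

```text
time_s: 26.6
position: [0.5591, -0.0001, 0.1497]
tool_rot: [[0.746, 0.666, 0.004], [0.666, -0.746, 0.001], [0.004, 0.002, -1.0]]
ft_force: [1.4, 5.4, 5.7]
grip_width: 0.0162
gripper_force: 25.1
```

Request:
arm_command(turn=[[0,0,1],[0,0,1],[0,0,1],[0,0,1],[0,0,1],[0,0,1],[0,0,1],[0,0,1],[0,0,1],[0,0,1],[0,0,1],[0,0,1]], xyz=[[0,0,0.01],[0,0,0],[0,0,0.01],[0,0,0],[0,0,0],[0,0,0],[0,0,0],[0,0,0],[0,0,0],[0,0,0],[0,0,0],[0,0,0]], claw=[8,8,8,8,8,8,8,8,8,8,8,8])

```text
time_s: 27.8
position: [0.5595, -0.0012, 0.1494]
tool_rot: [[0.949, -0.314, 0.005], [-0.314, -0.949, -0.001], [0.005, -0.0, -1.0]]
ft_force: [-0.0, -1.3, 8.9]
grip_width: 0.0165
gripper_force: 25.5
```

```bash
python3 - <<'E'
from h import *
st();ab()
E
```

```text
t 27.80 pos [ 0.5595 -0.0012  0.1494] yaw -108.29 tz [ 0.0053 -0.0013 -1.    ] w 0.0165 F [-0.  -1.3  8.9] T [-0.07  0.04  0.06] q [-12.  27.  81.  -0.  72.  96.]
a,b,z [ 0.0015 -0.0615  0.1494]
```

Request:
arm_command(turn=[[0,0,1],[0,0,1],[0,0,1],[0,0,1],[0,0,1],[0,0,1],[0,0,1],[0,0,1],[0,0,1],[0,0,1],[0,0,1],[0,0,1]], xyz=[[-0.02,0,0.01],[0,0,0],[0,0,0.01],[0,0,0],[0,0,0.01],[0,0,0],[0,0,0],[0,0,0],[0,0,0],[0,0,0],[0,0,0],[0,0,0]], claw=[8,8,8,8,8,8,8,8,8,8,8,8])

```text
time_s: 29.0
position: [0.5586, -0.0019, 0.1492]
tool_rot: [[0.203, -0.979, 0.006], [-0.979, -0.203, -0.004], [0.005, -0.005, -1.0]]
ft_force: [-4.7, -5.3, 19.5]
grip_width: 0.0166
gripper_force: 26.3
```

```bash
python3 - <<'E'
from h import *
st();ab()
E
```

```text
t 29.00 pos [ 0.5586 -0.0019  0.1492] yaw -168.30 tz [ 0.0063 -0.0035 -1.    ] w 0.0166 F [-4.7 -5.3 19.5] T [-0.77  0.8  -0.05] q [-12.  27.  81.  -0.  72. 156.]
a,b,z [ 0.0006 -0.0621  0.1492]
```

Request:
arm_command(turn=[[0,0,0],[0,0,0],[0,0,0],[0,0,0],[0,0,-1],[0,0,-1],[0,0,-1],[0,0,-1],[0,0,-1],[0,0,-1],[0,0,-1],[0,0,-1]], xyz=[[0,0,0],[0,0,0],[0,0,-0.5],[0,0,-0.5],[0,0,0],[0,0,0],[0,0,0],[0,0,0],[0,0,0],[0,0,0],[0,0,0],[0,0,0]], claw=[45,45,45,45,45,45,45,45,45,45,45,45])

```text
time_s: 30.2
position: [0.5572, -0.0004, 0.1956]
tool_rot: [[0.79, -0.613, -0.0], [-0.613, -0.79, 0.0], [-0.0, 0.0, -1.0]]
ft_force: [-0.4, -0.5, -0.2]
grip_width: 0.0449
gripper_force: 0.0
```

```bash
python3 - <<'E'
from h import *
st();ab()
grab('wrist')
c=C('wrist');P=c.cloud();cv2.imwrite('pics/w6.png',c.p)
r=np.hypot(P[...,0]-.5575,P[...,1]+.0012)
m=(r<.036)&(P[...,2]>.14)&(P[...,2]<.185)
for lo,hi in((.14,.153),(.155,.17)):
    z=P[m][:,2];z=z[(z>lo)&(z<hi)];print(len(z),np.median(z))
q=P[...,:2]-CE;A=q@E_;B=q@F_;k=(abs(A)<.11)&(abs(B)<.08)&(r>.05)&(P[...,2]>.13)&(P[...,2]<.143);print('lid',k.sum(),np.median(P[k][:,2]))
m&=(P[...,2]>.155);print(cv2.minAreaRect(np.float32(P[m][:,:2]*1000)))
E
```

```text
t 30.20 pos [ 5.572e-01 -4.000e-04  1.956e-01] yaw -127.83 tz [-3.e-04  2.e-04 -1.e+00] w 0.0449 F [-0.4 -0.5 -0.2] T [ 0.02 -0.01  0.04] q [-12.  24.  77.   0.  79. 116.]
a,b,z [-0.0008 -0.0605  0.1956]
7535 0.14422025405721722
3026 0.16009788961071936
lid 54279 0.1371440961524124
((558.445068359375, -1.3854103088378906), (17.302127838134766, 71.20777130126953), 7.736629486083984)
```

View pics/w6.png

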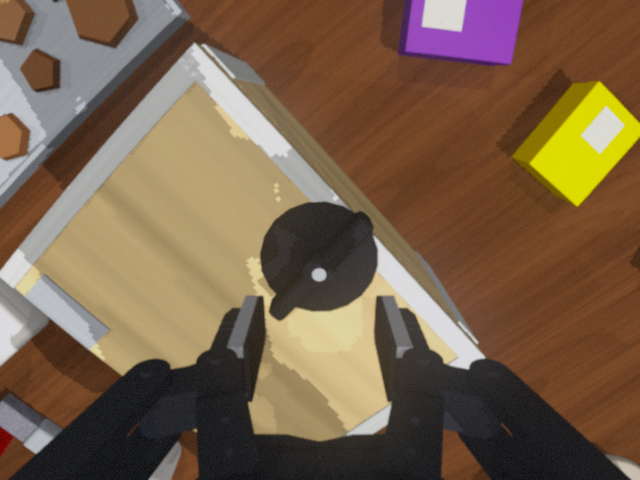

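The skirt is at 144.2 mm and the bar top at 160.1 mm, 16 mm below their start. The bolt is home and let go, and the lid is shut at 137.1 mm. I back off and hand in.

Request:
arm_command(turn=[[0,0,0],[0,0,0],[0,0,0],[0,0,0]], xyz=[[0,0,-0.8],[0,0,-0.8],[0,0,-0.4],[0,0,0]], claw=[45,45,45,45])

```text
time_s: 30.65
position: [0.558, -0.0006, 0.2987]
tool_rot: [[0.787, -0.617, 0.006], [-0.617, -0.787, -0.001], [0.005, -0.003, -1.0]]
ft_force: [-0.3, 0.9, -0.4]
grip_width: 0.0451
gripper_force: 0.0
```

```bash
python3 -c "
from h import *
st();print(env.close_job())"
```

```text
t 30.65 pos [ 0.558  -0.0006  0.2987] yaw -128.13 tz [ 0.0058 -0.0011 -1.    ] w 0.0451 F [-0.3  0.9 -0.4] T [-0.02 -0.01  0.03] q [-12.  20.  66.   0.  94. 116.]
the job is handed in; nothing more can be done
None
```

The job is handed in at about 31 s (no verdict was returned): by my measurements the last box sat squarely on the column before I shut the lid, the lid is shut, and the bolt is home (down about 16 mm) and stayed there when let go.

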